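# Hook a cordless test probe onto the bench's bare test post

### The job

Clip the hook probe onto the tall bare post: squeeze its plunger so that the hook comes out, set the probe down flat on the bench with the hook around the post, and let go so that the spring pulls the post against the nose. Of the three terminals screwed to the bench you want the one with the plain, bare round post, not the one with the knob nor the low stub; the probe with a needle tip is not needed.

Things in the scene. Friction and masses are not known exactly. Their poses are not given: they have to be found in the camera images.
- probe: Loose hook probe, 0.2 kg, on the bench. Origin: underside, midway between its two upright grip plates (unpressed); x points to the hook, y left, z up. Housing 85x34 mm (x -40 to 45), 18 high. Plates 30-34 mm wide, 18 to 62 mm high: fixed flange, front face x=27; behind it the sprung plunger head, rear face x=-27. Squeeze both along x from above: 54 mm over both becomes 26, their middle then at x=14.
- nose (a point): Centre of the probe's flat nose face: 87 mm ahead of the origin, 14 mm up, axes as the probe. Nose 26 mm wide, 8 to 20 mm above the bench. The steel J-hook, 10 to 18 mm up, is open above and below: arm on the right of the nose, crossbar in front, 8 mm barb on the left. Crossbar's inner face: 2 mm ahead of the nose face unpressed, 30 mm fully pressed. Clear width inside 31 mm (y -16 to 15).
- plunger (a joint): Travel of plunger head and hook, which move forward as one: 0 unpressed (hook drawn in), 0.028 m fully pressed (hook fully out). Spring 3 N at 0, 7 N at full travel; a 20 to 40 N squeeze holds it fully pressed. With the post caught between nose and hook it stays at about 0.008.
- post: The wanted terminal, fixed: a plain steel round post, 10 mm in diameter, top 42 mm above the bench, in the middle of a black round foot 52 mm across and 5 mm thick. Origin: centre of the foot's underside, on the post's axis; z up. The other two terminals have the same foot but a 30 mm wide black knob (top at 42 mm) or a low stub (top at 18 mm). Only the probe may lie within 150 mm on its robot side.
Mind the look-alikes: they are no part of the job. What is shaped like the post but yellow is not meant. What is shaped like the probe but yellow is not meant.

How it is judged:
On the way:
1. the plunger is squeezed so that the hook is well out (at least 18 mm) (value of joint plunger above 0.018 m), for 0.1 s.
At the end, for the whole second after the job is handed in: The bare post is caught between nose and hook: its axis 86 to 98 mm ahead of the probe's origin and within 18 mm of its centre line, plunger sprung back onto it (travel 4 to 12 mm), probe flat on the bench (raised under 8 mm, tilted under 10 degrees) and at rest (under 20 mm/s) (value of joint plunger between 0.004 and 0.012 m and x of post in the frame of probe between 0.086 and 0.098 m and y of post in the frame of probe between -0.018 and 0.018 m and height (world z) of probe below 0.008 m and angle between probe's own z axis and vertical below 0.17 rad and linear speed of probe below 0.02 m/s); the robot touches nothing.
It also fails if it takes over 35 s, if anything falls off the work surface, if the arm or the gripper's body presses on something with over 40 N, if the wrist force passes 120 N, or if a joint passes its speed limit or range.

### The arm

A 6-joint arm with a two-finger parallel gripper is mounted at the origin on the work surface. World frame = base frame: x ahead of the robot, y to its left, z up, the work surface at z = 0. Lengths are in m, angles in rad, forces in N, time in s.
With the tool pointing down it reaches from about 0.225 to 0.725 m from the base axis. Payload 3.1 kg.
Tool frame: the origin (TCP) lies midway between the tips of the shut fingers; the grasp point (between the pads) lies 19 mm behind it; z points along the fingers, y is the direction in which the jaws open and shut (so a half turn about z gives the same grasp; the last joint's range is limited). The gripper opens to 85 mm and grips with 20 to 120 N. Pads are 22 mm wide; open, the fingers measure 114 mm over their backs; the gripper's body (76 mm by 85 mm) begins 54 mm behind the grasp point. The pads swing forward as they close: fully open they stand 13 mm farther back than shut.
Start: joints at [1.14, 0.048, 0.099, 1.622, 0, 1.443], TCP at [0.157, 0.501, 0.231] pointing down, gripper open.
Joint ranges: [-2.91, 2.91], [-0.99, 1.94], [-1.21, 1.42], [-2.12, 2.29], [-1.49, 1.47], [-3.14, 3.14]. Speed limits (rad/s): [2.79, 2.79, 3.14, 3.14, 3.14, 3.14].

### API

Orientations are given as a 3x3 rotation matrix whose columns are the frame's x, y, z axes.
In Python, from cell import monitor, optics, workorder, cut_out, spot_point gives the robot as it stands.
- The arm moves only by the tool move_arm, never from a script. Its argument "series" is a list of rows, each an object with "hand": the gripper command: -1 is fully open, 1 is shut, values between are in proportion; "travel": the shift along the tool's x, y, z in m, a list of three; "turn": the turn, a rotation vector about the tool's x, y, z in degrees, a list of three. In form: [{"hand": hand, "travel": [dx, dy, dz], "turn": [ax, ay, az]}, ...]. A call has 1 to 5 rows; each row is the pose to reach, as a shift and turn from the pose commanded when the call began, along the tool's axes at that moment; what a row does not reach only later rows make up. A row lasts 1/12 s, in which the tool goes at most 41.7 mm and 7.16 degrees, less where a joint would pass 70% of its speed; a pose out of reach is approached as far as the arm can. A call with a gripper value outside its range is refused whole. The fingers move at their own pace and stop on an object; the grip force is fixed at half the most. Time passes only in rows, so rows that repeat a pose let the fingers close. It gives the time, the measured TCP pose, the force and the opening at its end, in the units of the state.
- monitor.sense(): the state, without advancing time (a new reading comes with each control period).
- optics.grab_frame(name): name is "scene" or "top" or "wrist"; returns the picture (420x560x3 uint8, red, green, blue); there is no depth.
- optics.get_calibration(name): a dict with "camera_matrix" (3x3 intrinsics, pixels), "R" (3x3) and "t" (3): a world point X has camera coordinates R X + t; the wrist camera has in their place "mount" (4x4, takes a point from camera to tool coordinates, whose origin is the TCP and whose axes are the flange's). Camera axes: x right, y down, z forward; pixel columns grow to the right and rows downward; lengths in m; the calibration is good to about 2 mm. A picture is of the moment at which its call begins: read the wrist's pose just before it. get_calibration takes no time and is no camera call.
- workorder.close_job(): hands the job in, once; it reports no verdict.
Trained networks look in the newest picture that a camera, given by its name, has taken for a name from the list of things; names that differ only in an ending like _2 or _b are one class to them, and where a whole thing is asked for, a point or a joint stands for the part that bears it (a point fixed in the world has none). Each returns a list of dicts, best first, with "score" (0 to 1); they miss things now and then, are a little off and sometimes report something else, mostly with a low value. They report only what shows in the picture. A call takes as long as a camera call. They do not tell look-alikes from the thing itself.
- cut_out(target, camera): "mask" (420x560 bool, what is visible of it) and "centre" ([column, row] in pixels, amid what is visible of it).
- spot_point(target, camera): "centre" ([column, row] in pixels: a listed point, or the origin of a listed thing).
The state is a dict: "time": time; "qpos": joint angles; "qvel": joint speeds; "effort": joint torques, N m; "eef_pos": TCP position; "orientation": TCP orientation; "ft_force": force on the tool from outside, world axes, zero at the start; "ft_torque": the same for the moment, N m; "gripper_width": finger opening in m.
Only numpy, scipy, OpenCV 4.12 (cv2) and the standard library are available. Lean on these libraries where they do the work, as an engineer would, in place of code of your own. Each camera call takes 0.05 s, during which the arm holds its last target. There are 200 camera calls.

## Working session

There is one attempt and no reset: what is moved stays moved. The work goes in short steps, Python scripts to look and compute and a tool call to move; the robot and the scene stay as the last step left them, time stands still between calls to the robot, and variables do not carry over. Pictures are saved under pics/ and viewed, about 8 in all and at most 12, crops included, and the job is handed in when it is done.

Besides the shell and the picture viewer there is one more tool, called after "Call:" by a JSON object that holds its "name" and its "arguments". move_arm: Moves the arm, as the interface text tells. Its arguments: {"type":"object","properties":{"series":{"type":"array"}},"required":["series"]}

```bash
mkdir -p pics; cat > h.py <<'E'
import numpy as np, cv2
from cell import monitor, optics, workorder, cut_out, spot_point
def save(name,fn):
    im=optics.grab_frame(name); cv2.imwrite('pics/'+fn,im[:,:,::-1]); return im
def ray(name,px,z,pose=None):
    c=optics.get_calibration(name);K=np.array(c['camera_matrix'])
    d=np.linalg.inv(K)@[px[0],px[1],1]
    if name=='wrist':
        s=pose; M=np.array(c['mount']); R=np.array(s['orientation'])
        o=R@M[:3,3]+s['eef_pos']; d=R@M[:3,:3]@d
    else:
        R=np.array(c['R']);o=-R.T@np.array(c['t']); d=R.T@d
    return o+d*(z-o[2])/d[2]
E
python3 - <<'E'
from h import *
s=monitor.sense(); print(s)
a=save('top','top0.png')
for t,z in(('probe',0.0),('nose',.014),('post',0.0)):
    for r in spot_point(t,'top'): print('top',t,r['score'],r['centre'],ray('top',r['centre'],z))
for r in cut_out('probe','top')+cut_out('post','top'): print(r['score'],r['centre'],r['mask'].sum())
b=save('scene','scene0.png')
for t,z in(('probe',0.0),('nose',.014),('post',0.0)):
    for r in spot_point(t,'scene'): print('sc',t,r['score'],r['centre'],ray('scene',r['centre'],z))
E
```

```text
{'time': 0.0, 'qpos': array([ 1.14020333e+00,  4.87451026e-02,  9.75876194e-02,  1.62200089e+00,
       -2.46439932e-05,  1.44298771e+00]), 'qvel': array([ 0.0006027 , -0.00052812,  0.00073205,  0.00026635,  0.00019176,
        0.00100597]), 'effort': array([-6.60170754e-04, -3.38781774e+01,  3.20014000e+01,  2.03518895e-02,
       -3.95470988e-04, -2.77944707e-06]), 'eef_pos': array([0.1563091 , 0.50054696, 0.23011498]), 'orientation': array([[-9.54509820e-01,  2.98177925e-01, -9.63544759e-04],
       [ 2.98179354e-01,  9.54507424e-01, -2.15671733e-03],
       [ 2.76625128e-04, -2.34591702e-03, -9.99997210e-01]]), 'ft_force': array([ 0.251483  , -0.28141507, -0.34038978]), 'ft_torque': array([ 0.00788855, -0.02397883, -0.02022066]), 'gripper_width': 0.08523260258984741}
top probe 0.76 [323.8, 209.9] [ 0.43194782 -0.12487106  0.        ]
top probe 0.57 [260.3, 152.0] [0.5624696  0.01826709 0.        ]
top nose 0.91 [282.7, 179.7] [ 0.49584387 -0.03280003  0.014     ]
top nose 0.76 [389.2, 334.6] [ 0.16625201 -0.25991017  0.014     ]
top nose 0.66 [335.0, 169.1] [ 0.52183728 -0.148681
[... 298 characters left out ...]
 366
0.83 [230.1, 103.8] 339
0.66 [190.3, 109.9] 376
sc probe 0.96 [141.0, 174.6] [ 0.19787469 -0.33261764  0.        ]
sc probe 0.88 [233.3, 226.9] [ 0.43197112 -0.13202876  0.        ]
sc probe 0.67 [309.1, 257.3] [0.56518204 0.01890231 0.        ]
sc nose 0.89 [235.7, 253.7] [ 0.51307724 -0.14436132  0.014     ]
sc nose 0.85 [278.1, 230.6] [ 0.48226757 -0.0318394   0.014     ]
sc nose 0.62 [165.3, 155.7] [ 0.1621233  -0.25894036  0.014     ]
sc nose 0.42 [389.9, 270.9] [0.65707108 0.17887048 0.014     ]
sc post 0.92 [353.8, 290.6] [0.6720105  0.08639114 0.        ]
sc post 0.75 [391.7, 272.9] [0.65794484 0.18680571 0.        ]
sc post 0.62 [433.2, 261.0] [0.65898296 0.29352736 0.        ]
```

View pics/top0.png

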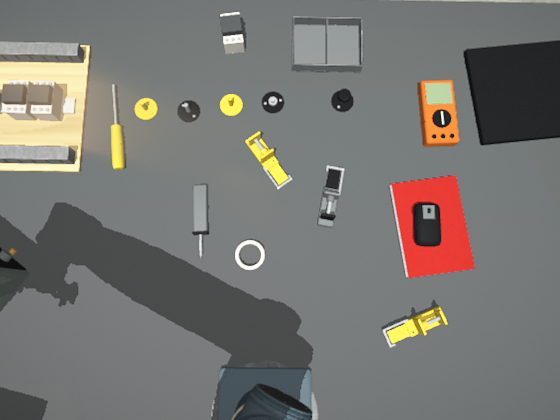

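View pics/scene0.png

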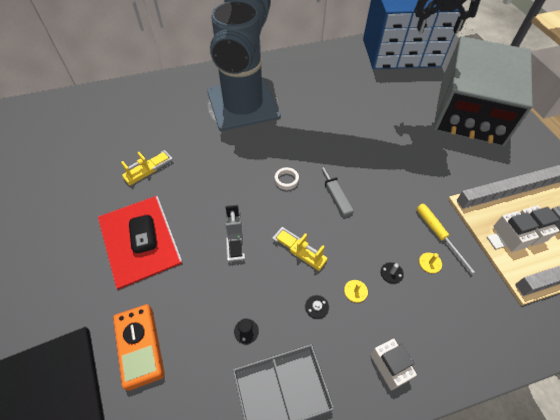

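Top view candidates:
- **Posts:** yellow (146,108) and (231,104), black bare post (188,110), black stub (272,102), black knob (343,100). The bare black one at (188,110) fits, at about (0.66, 0.186).
- **Probes:** yellow (268,160) and (413,325), needle tip (200,210), grey/black hook probe (331,195). The grey/black one fits, with its origin near (0.432, -0.128) and its nose pointing +x.

I'll confirm both in one enlarged crop.

```bash
python3 - <<'E'
from h import *
a=cv2.imread('pics/top0.png');b=cv2.imread('pics/scene0.png')
f=lambda i,x,y:cv2.resize(i[y-40:y+40,x-40:x+40],(380,290) if 0 else (290,290),interpolation=cv2.INTER_CUBIC)
cv2.imwrite('pics/crop1.png',np.vstack([np.hstack([f(a,331,195),f(a,188,110)]),np.hstack([f(b,235,233),f(b,392,265)])]))
m=np.array(optics.get_calibration('wrist')['mount']);print(m.round(3),optics.get_calibration('wrist')['camera_matrix'])
E
```

```text
[[-0.    -0.962 -0.272  0.07 ]
 [ 1.     0.    -0.001  0.   ]
 [ 0.001 -0.272  0.962 -0.143]
 [ 0.     0.     0.     1.   ]] [[320.11903745   0.         277.9293206 ]
 [  0.         320.11903745 207.39560875]
 [  0.           0.           1.        ]]
```

View pics/crop1.png

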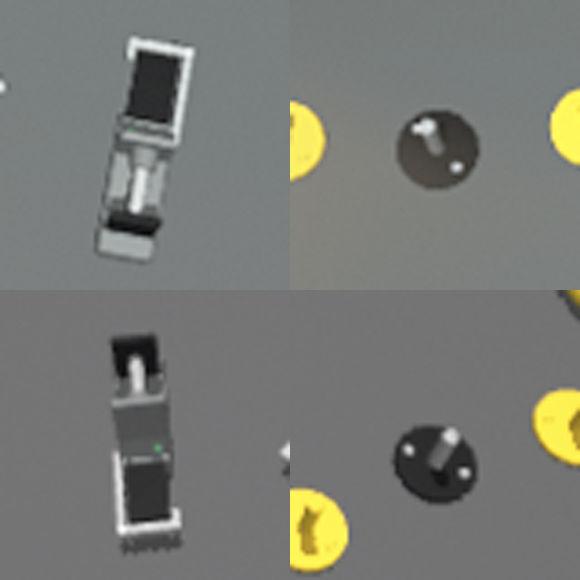

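The crop confirms both. The probe is the grey/black one with the bright hook pointing +x (yaw about -11°). The post is the black foot with the bare rod, foot centre at top px (189,111), which gives (0.658, 0.185) in both views.

Call:
{"name": "move_arm", "arguments": {"series": [{"hand": -1, "travel": [-0.027, -0.031, 0.003], "turn": [0, 0, 5]}, {"hand": -1, "travel": [-0.054, -0.062, 0.006], "turn": [0, 0, 10]}, {"hand": -1, "travel": [-0.081, -0.093, 0.009], "turn": [0, 0, 15]}, {"hand": -1, "travel": [-0.108, -0.124, 0.012], "turn": [0, 0, 20]}, {"hand": -1, "travel": [-0.135, -0.155, 0.015], "turn": [0, 0, 25]}]}}

```text
time: 0.92
eef_pos: [0.2394, 0.3114, 0.2162]
orientation: [[-0.737, 0.676, 0.001], [0.676, 0.737, 0.0], [-0.0, 0.001, -1.0]]
ft_force: [1.8, 0.5, 0.7]
gripper_width: 0.0851
```

Call:
{"name": "move_arm", "arguments": {"series": [{"hand": -1, "travel": [-0.038, -0.0165, 0.004], "turn": [0, 0, 6]}, {"hand": -1, "travel": [-0.076, -0.033, 0.008], "turn": [0, 0, 12]}, {"hand": -1, "travel": [-0.114, -0.0495, 0.012], "turn": [0, 0, 18]}, {"hand": -1, "travel": [-0.152, -0.066, 0.016], "turn": [0, 0, 24]}, {"hand": -1, "travel": [-0.19, -0.083, 0.02], "turn": [0, 0, 30]}]}}

```text
time: 1.33
eef_pos: [0.3241, 0.122, 0.1965]
orientation: [[-0.299, 0.954, 0.002], [0.954, 0.299, 0.0], [-0.0, 0.002, -1.0]]
ft_force: [0.9, 1.1, -0.4]
gripper_width: 0.0855
```

Call:
{"name": "move_arm", "arguments": {"series": [{"hand": -1, "travel": [-0.04, 0.004, 0.004], "turn": [0, 0, 5.5]}, {"hand": -1, "travel": [-0.08, 0.008, 0.008], "turn": [0, 0, 11]}, {"hand": -1, "travel": [-0.12, 0.012, 0.012], "turn": [0, 0, 16.5]}, {"hand": -1, "travel": [-0.16, 0.016, 0.016], "turn": [0, 0, 22]}, {"hand": -1, "travel": [-0.2, 0.02, 0.02], "turn": [0, 0, 28.5]}]}}

```text
time: 1.75
eef_pos: [0.4038, -0.0631, 0.1765]
orientation: [[0.194, 0.981, 0.001], [0.981, -0.194, -0.0], [0.0, 0.001, -1.0]]
ft_force: [1.9, 1.1, 0.1]
gripper_width: 0.0854
```

Call:
{"name": "move_arm", "arguments": {"series": [{"hand": -1, "travel": [-0.03, 0.02, 0], "turn": [0, 0, 0]}, {"hand": -1, "travel": [-0.06, 0.04, 0], "turn": [0, 0, 0]}, {"hand": -1, "travel": [-0.06, 0.04, 0], "turn": [0, 0, 0]}, {"hand": -1, "travel": [-0.06, 0.04, 0], "turn": [0, 0, 0]}]}}

```text
time: 2.08
eef_pos: [0.4314, -0.1287, 0.1759]
orientation: [[0.192, 0.981, -0.001], [0.981, -0.192, 0.001], [0.0, -0.001, -1.0]]
ft_force: [0.2, 0.7, 0.3]
gripper_width: 0.0855
```

```bash
python3 - <<'E'
from h import *
s=monitor.sense();print(s['eef_pos'],s['orientation'])
a=save('wrist','w1.png')
for t,z in(('probe',0.0),('nose',.014)):
    for r in spot_point(t,'wrist'): print(t,r['score'],r['centre'],ray('wrist',r['centre'],z,s))
E
```

```text
[ 0.4313718  -0.12872043  0.17591587] [[ 1.91581765e-01  9.81476141e-01 -1.00628973e-03]
 [ 9.81476556e-01 -1.91581181e-01  6.48860529e-04]
 [ 4.44054953e-04 -1.11195962e-03 -9.99999283e-01]]
probe 0.66 [279.7, 191.6] [ 0.4313396  -0.13291965  0.        ]
nose 0.94 [326.2, 73.0] [ 0.49273311 -0.03205472  0.014     ]
nose 0.92 [372.0, 189.2] [ 0.52056969 -0.14459377  0.014     ]
```

View pics/w1.png

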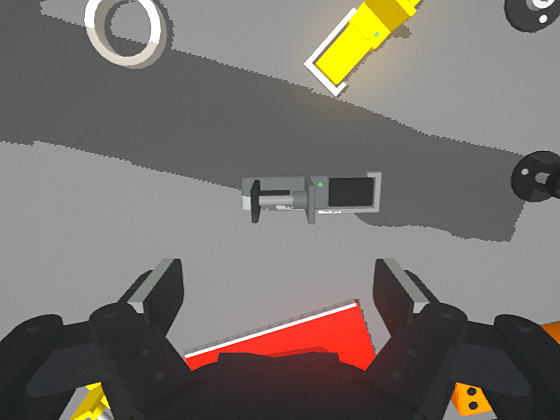

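Call:
{"name": "move_arm", "arguments": {"series": [{"hand": -1, "travel": [-0.003, 0.002, 0.035], "turn": [0, 0, -1.5]}, {"hand": -1, "travel": [-0.003, 0.002, 0.07], "turn": [0, 0, -1.5]}, {"hand": -1, "travel": [-0.003, 0.002, 0.105], "turn": [0, 0, -1.5]}, {"hand": -1, "travel": [-0.003, 0.002, 0.135], "turn": [0, 0, -1.5]}, {"hand": -1, "travel": [-0.003, 0.002, 0.152], "turn": [0, 0, -1.5]}]}}

```text
time: 2.65
eef_pos: [0.43, -0.1278, 0.0207]
orientation: [[0.16, 0.987, -0.005], [0.987, -0.16, 0.002], [0.002, -0.005, -1.0]]
ft_force: [0.0, -0.2, -0.4]
gripper_width: 0.0854
```

Call:
{"name": "move_arm", "arguments": {"series": [{"hand": -0.5, "travel": [0, 0, 0], "turn": [0, 0, 0]}, {"hand": 0, "travel": [0, 0, 0], "turn": [0, 0, 0]}, {"hand": 0.3, "travel": [0, 0, 0], "turn": [0, 0, 0]}, {"hand": 0.6, "travel": [0, 0, 0], "turn": [0, 0, 0]}, {"hand": 1, "travel": [0, 0, 0], "turn": [0, 0, 0]}]}}

```text
time: 3.07
eef_pos: [0.4397, -0.1328, 0.0301]
orientation: [[0.162, 0.987, 0.015], [0.987, -0.162, -0.005], [-0.003, 0.016, -1.0]]
ft_force: [6.1, -1.7, 8.9]
gripper_width: 0.0263
```

Call:
{"name": "move_arm", "arguments": {"series": [{"hand": 1, "travel": [0, 0, 0], "turn": [0, 0, 0]}, {"hand": 1, "travel": [0, 0, 0], "turn": [0, 0, 0]}, {"hand": 1, "travel": [0, 0, 0], "turn": [0, 0, 0]}, {"hand": 1, "travel": [0, 0, 0], "turn": [0, 0, 0]}, {"hand": 1, "travel": [0, 0, 0], "turn": [0, 0, 0]}]}}

```text
time: 3.48
eef_pos: [0.4395, -0.1327, 0.0307]
orientation: [[0.162, 0.987, 0.015], [0.987, -0.162, -0.004], [-0.002, 0.015, -1.0]]
ft_force: [5.9, 0.6, 8.3]
gripper_width: 0.0242
```

Call:
{"name": "move_arm", "arguments": {"series": [{"hand": 1, "travel": [0, 0, -0.015], "turn": [0, 0, 0]}, {"hand": 1, "travel": [0, 0, -0.03], "turn": [0, 0, 0]}, {"hand": 1, "travel": [0, 0, -0.05], "turn": [0, 0, 0]}, {"hand": 1, "travel": [0, 0, -0.07], "turn": [0, 0, 0]}, {"hand": 1, "travel": [0, 0, -0.07], "turn": [0, 0, 0]}]}}

```text
time: 3.9
eef_pos: [0.4361, -0.1322, 0.1002]
orientation: [[0.162, 0.987, 0.009], [0.987, -0.162, -0.005], [-0.003, 0.01, -1.0]]
ft_force: [1.9, -0.9, -1.4]
gripper_width: 0.0245
```

```bash
python3 - <<'E'
from h import *
s=monitor.sense();print(s['eef_pos'],s['orientation'],s['gripper_width'],s['ft_force'],s['ft_torque'])
a=save('wrist','w2.png')
for t in('probe','nose'):
    for r in spot_point(t,'wrist'): print(t,r['score'],r['centre'],ray('wrist',r['centre'],.06,s))
b=save('scene','s2.png')
for t in('probe','nose'):
    for r in spot_point(t,'scene'): print(t,r['score'],r['centre'],ray('scene',r['centre'],.06,s))
c=cv2.resize(b[190:290,180:290],(462,420),interpolation=cv2.INTER_CUBIC)
cv2.imwrite('pics/c2.png',np.hstack([a[:,100:437],c])[:,:,::-1])
E
```

```text
[ 0.43612544 -0.13220764  0.10018847] [[ 0.16227728  0.98670443  0.00896929]
 [ 0.98674035 -0.16224129 -0.004609  ]
 [-0.00309254  0.0095983  -0.99994915]] 0.024482608317855592 [ 1.91060486 -0.92682584 -1.38621426] [-0.04605427 -0.10550543  0.01457589]
probe 0.59 [251.1, 244.7] [ 0.4184414  -0.13578194  0.06      ]
nose 0.81 [413.8, 254.0] [ 0.5171537  -0.15873914  0.06      ]
nose 0.67 [337.5, 55.4] [ 0.48282312 -0.03836364  0.06      ]
probe 0.94 [137.8, 174.8] [ 0.25055999 -0.32884672  0.06      ]
probe 0.87 [230.3, 206.0] [ 0.41052147 -0.1286768   0.06      ]
probe 0.86 [308.6, 259.0] [0.59597473 0.00203209 0.06      ]
nose 0.94 [233.4, 236.4] [ 0.49346761 -0.14092327  0.06      ]
nose 0.91 [166.4, 157.8] [ 0.21467695 -0.25248071  0.06      ]
nose 0.8 [279.3, 235.7] [ 0.52184482 -0.0415371   0.06      ]
```

View pics/c2.png

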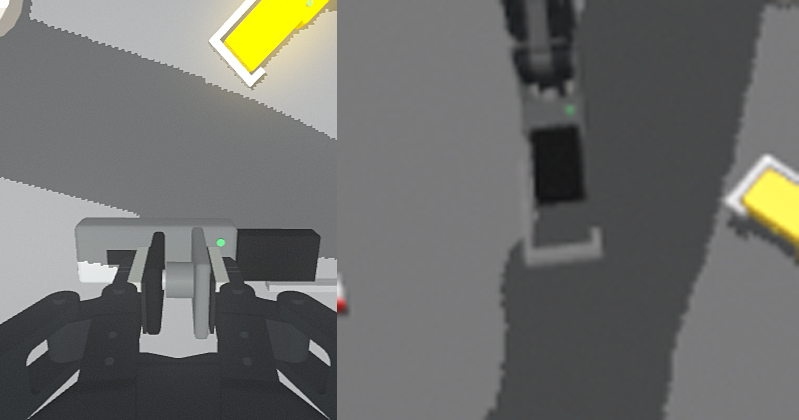

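The wrist picture shows the plates fully squeezed, with the hook well out past the dark nose and the body level. The scene crop agrees. Next I carry it over to the post.

Call:
{"name": "move_arm", "arguments": {"series": [{"hand": 1, "travel": [0.01, 0, -0.015], "turn": [0, 0, -2]}, {"hand": 1, "travel": [0.035, 0.01, -0.03], "turn": [0, 0, -5]}, {"hand": 1, "travel": [0.07, 0.02, -0.04], "turn": [0, 0, -8]}, {"hand": 1, "travel": [0.105, 0.03, -0.04], "turn": [0, 0, -11]}, {"hand": 1, "travel": [0.14, 0.04, -0.04], "turn": [0, 0, -14]}]}}

```text
time: 4.62
eef_pos: [0.4954, 0.0022, 0.1342]
orientation: [[-0.083, 0.997, 0.0], [0.997, 0.083, -0.0], [-0.0, 0.0, -1.0]]
ft_force: [0.3, -0.9, -2.2]
gripper_width: 0.0246
```

```bash
python3 - <<'E'
from h import *
# lateral offset of probe in gripper from the earlier lifted picture
s=dict(eef_pos=np.array([.43612544,-.13220764,.10018847]),orientation=np.array([[.16227728,.98670443,.00896929],[.98674035,-.16224129,-.004609],[-.00309254,.0095983,-.99994915]]))
for z in(.078,.083,.088):
    p=ray('wrist',(413.8,254.0),z,s); print(z,(s['orientation'].T@(p-s['eef_pos'])).round(4))
print(monitor.sense()['eef_pos'])
E
```

```text
0.078 [-0.0046  0.0757  0.0229]
0.083 [-0.0024  0.0733  0.0179]
0.088 [-0.0001  0.071   0.0129]
[0.49544866 0.00222446 0.13416226]
```

Call:
{"name": "move_arm", "arguments": {"series": [{"hand": 1, "travel": [0.035, 0.02, 0], "turn": [0, 0, -2]}, {"hand": 1, "travel": [0.07, 0.04, 0], "turn": [0, 0, -4]}, {"hand": 1, "travel": [0.105, 0.06, 0], "turn": [0, 0, -6]}, {"hand": 1, "travel": [0.135, 0.077, 0], "turn": [0, 0, -7.2]}, {"hand": 1, "travel": [0.157, 0.09, 0], "turn": [0, 0, -7.2]}]}}

```text
time: 5.03
eef_pos: [0.5717, 0.1679, 0.1322]
orientation: [[-0.208, 0.978, -0.003], [0.978, 0.208, 0.001], [0.001, -0.002, -1.0]]
ft_force: [0.4, 0.1, -2.0]
gripper_width: 0.0243
```

Call:
{"name": "move_arm", "arguments": {"series": [{"hand": 1, "travel": [0, 0, 0], "turn": [0, 0, 0]}, {"hand": 1, "travel": [0, 0, 0.02], "turn": [0, 0, 0]}, {"hand": 1, "travel": [0, 0, 0.03], "turn": [0, 0, 0]}, {"hand": 1, "travel": [0, 0, 0.03], "turn": [0, 0, 0]}]}}

```text
time: 5.37
eef_pos: [0.5685, 0.1639, 0.0993]
orientation: [[-0.205, 0.979, -0.009], [0.979, 0.205, -0.002], [0.0, -0.009, -1.0]]
ft_force: [-0.6, -0.2, -3.5]
gripper_width: 0.0241
```

```bash
python3 - <<'E'
from h import *
s=monitor.sense();print(s['eef_pos'],s['orientation'],s['gripper_width'])
a=save('wrist','w3.png'); R=s['orientation'];zu=s['eef_pos'][2]-.031
T=lambda p:(R.T@(p-s['eef_pos'])).round(4)
for t,z in(('nose',zu+.014),('post',0.),):
    for r in spot_point(t,'wrist'): p=ray('wrist',r['centre'],z,s);print(t,r['score'],r['centre'],p,T(p))
b=save('top','t3.png')
for t,z in(('nose',zu+.014),('post',0.),):
    for r in spot_point(t,'top'): p=ray('top',r['centre'],z,s);print(t,r['score'],r['centre'],p,T(p))
c=cv2.resize(b[70:170,140:240],(300,300),interpolation=cv2.INTER_CUBIC)
cv2.imwrite('pics/c3.png',np.hstack([a,cv2.copyMakeBorder(c[:,60:],0,120,0,0,cv2.BORDER_CONSTANT)])[:,:,::-1])
E
```

```text
[0.56845762 0.16389596 0.09930993] [[-2.05076300e-01  9.78702586e-01 -9.21733039e-03]
 [ 9.78745983e-01  2.05068231e-01 -1.82238603e-03]
 [ 1.06607714e-04 -9.39515328e-03 -9.99955859e-01]] 0.0241317429722787
nose 0.78 [150.8, 400.1] [0.51032965 0.04761937 0.08230993] [-0.1019 -0.0806  0.0177]
nose 0.66 [413.5, 254.6] [0.63971875 0.17684777 0.08230993] [-0.0019  0.0726  0.0163]
post 0.96 [440.7, 74.5] [0.65843326 0.28297149 0.        ] [0.0981 0.1134 0.0983]
post 0.91 [398.1, 205.1] [0.65824949 0.18593005 0.        ] [0.0031 0.0933 0.0984]
nose 0.87 [284.8, 180.5] [ 0.47825116 -0.03596192  0.08230993] [-0.1771 -0.1291  0.0182]
nose 0.76 [390.7, 335.0] [ 0.16991923 -0.24761204  0.08230993] [-0.321  -0.4743  0.0214]
post 0.7 [232.0, 103.5] [0.67681755 0.08547432 0.        ] [-0.099   0.0909  0.0984]
post 0.6 [189.0, 109.9] [0.65956857 0.18328212 0.        ] [0.0003 0.0941 0.0984]
```

View pics/c3.png

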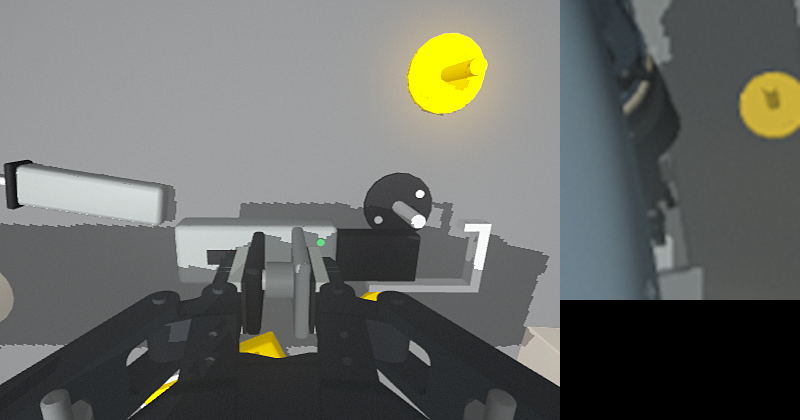

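The wrist view shows the bare post foot at (397,202) and the hook window at about (420-485, 225-290). The post is at (0.658, 0.186). The probe needs to go about 4 mm forward and 5 mm sideways, then down.

Call:
{"name": "move_arm", "arguments": {"series": [{"hand": 1, "travel": [0.005, 0.004, 0], "turn": [0, 0, 0]}, {"hand": 1, "travel": [0.005, 0.004, 0.01], "turn": [0, 0, 0]}, {"hand": 1, "travel": [0.005, 0.004, 0.025], "turn": [0, 0, 0]}, {"hand": 1, "travel": [0.005, 0.004, 0.04], "turn": [0, 0, 0]}, {"hand": 1, "travel": [0.005, 0.004, 0.05], "turn": [0, 0, 0]}]}}

```text
time: 6.08
eef_pos: [0.574, 0.1706, 0.0523]
orientation: [[-0.206, 0.979, -0.002], [0.979, 0.206, -0.0], [0.0, -0.002, -1.0]]
ft_force: [-1.7, 0.3, -2.5]
gripper_width: 0.0243
```

Call:
{"name": "move_arm", "arguments": {"series": [{"hand": 1, "travel": [0, 0, 0.005], "turn": [0, 0, 0]}, {"hand": 1, "travel": [0, 0, 0.01], "turn": [0, 0, 0]}, {"hand": 1, "travel": [0, 0, 0.014], "turn": [0, 0, 0]}, {"hand": 1, "travel": [0, 0, 0.014], "turn": [0, 0, 0]}]}}

```text
time: 6.42
eef_pos: [0.5746, 0.1705, 0.0397]
orientation: [[-0.205, 0.979, -0.001], [0.979, 0.205, -0.0], [0.0, -0.001, -1.0]]
ft_force: [0.4, 0.7, -2.3]
gripper_width: 0.0242
```

```bash
python3 - <<'E'
from h import *
s=monitor.sense();print(s['eef_pos'],s['orientation'],s['gripper_width'],s['ft_force'])
a=save('wrist','w4.png'); R=s['orientation']
T=lambda p:(R.T@(p-s['eef_pos'])).round(4)
for t,z in(('nose',.015),('post',0.),):
    for r in spot_point(t,'wrist'): p=ray('wrist',r['centre'],z,s);print(t,r['score'],r['centre'],p,T(p))
d=np.array([.658,.1855])-s['eef_pos'][:2];print(R[:2,:2].T@d)
E
```

```text
[0.57455504 0.17052024 0.03974114] [[-2.05376129e-01  9.78682861e-01 -7.08701642e-04]
 [ 9.78683118e-01  2.05376090e-01 -1.29118546e-04]
 [ 1.91842637e-05 -7.20112200e-04 -9.99999741e-01]] 0.024156106517429693 [ 0.37440337  0.65473327 -2.27344289]
nose 0.56 [413.1, 254.0] [0.650138   0.18093587 0.015     ] [-0.0053  0.0761  0.0247]
post 0.9 [394.3, 368.7] [0.67280598 0.09100513 0.        ] [-0.098   0.0799  0.0397]
post 0.79 [418.7, 238.6] [0.65831341 0.18620008 0.        ] [-0.0019  0.0852  0.0397]
post 0.66 [480.3, 74.5] [0.66027798 0.2816588  0.        ] [0.0912 0.1067 0.0397]
[-0.00247717  0.08474263]
```

View pics/w4.png

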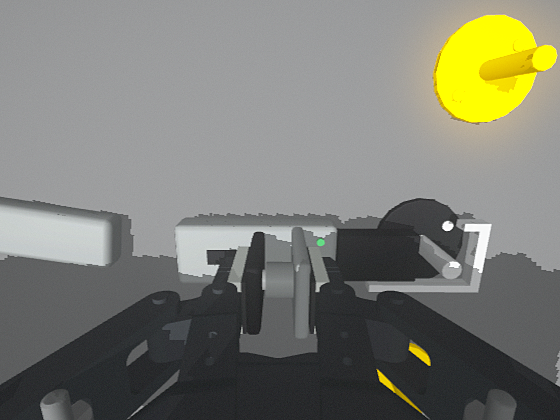

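The post stands inside the hook between nose and crossbar. I back off 3 mm and lower the last 9 mm.

Call:
{"name": "move_arm", "arguments": {"series": [{"hand": 1, "travel": [0, -0.003, 0.003], "turn": [0, 0, 0]}, {"hand": 1, "travel": [0, -0.003, 0.006], "turn": [0, 0, 0]}, {"hand": 1, "travel": [0, -0.003, 0.009], "turn": [0, 0, 0]}, {"hand": 1, "travel": [0, -0.003, 0.009], "turn": [0, 0, 0]}, {"hand": 1, "travel": [0, -0.003, 0.009], "turn": [0, 0, 0]}]}}

```text
time: 6.98
eef_pos: [0.5715, 0.1698, 0.0309]
orientation: [[-0.205, 0.979, -0.001], [0.979, 0.205, -0.0], [0.0, -0.001, -1.0]]
ft_force: [-0.1, 0.5, -2.9]
gripper_width: 0.0242
```

Call:
{"name": "move_arm", "arguments": {"series": [{"hand": 1, "travel": [0, 0, 0.001], "turn": [0, 0, 0]}, {"hand": 1, "travel": [0, 0, 0.002], "turn": [0, 0, 0]}, {"hand": 1, "travel": [0, 0, 0.003], "turn": [0, 0, 0]}, {"hand": 1, "travel": [0, 0, 0.003], "turn": [0, 0, 0]}]}}

```text
time: 7.32
eef_pos: [0.5722, 0.17, 0.0301]
orientation: [[-0.205, 0.979, 0.001], [0.979, 0.205, 0.0], [-0.0, 0.001, -1.0]]
ft_force: [-1.7, 0.4, 5.2]
gripper_width: 0.0243
```

Call:
{"name": "move_arm", "arguments": {"series": [{"hand": 0.35, "travel": [0, 0, 0], "turn": [0, 0, 0]}, {"hand": 0.25, "travel": [0, 0, 0], "turn": [0, 0, 0]}, {"hand": 0.15, "travel": [0, 0, 0], "turn": [0, 0, 0]}, {"hand": 0.05, "travel": [0, 0, 0], "turn": [0, 0, 0]}, {"hand": -0.05, "travel": [0, 0, 0], "turn": [0, 0, 0]}]}}

```text
time: 7.73
eef_pos: [0.5711, 0.1698, 0.0277]
orientation: [[-0.205, 0.979, -0.002], [0.979, 0.205, -0.0], [0.0, -0.002, -1.0]]
ft_force: [-1.0, -1.4, 1.7]
gripper_width: 0.0449
```

Call:
{"name": "move_arm", "arguments": {"series": [{"hand": -0.15, "travel": [0, 0, 0], "turn": [0, 0, 0]}, {"hand": -0.3, "travel": [0, 0, 0], "turn": [0, 0, 0]}, {"hand": -0.6, "travel": [0, 0, 0], "turn": [0, 0, 0]}, {"hand": -0.8, "travel": [0, 0, 0], "turn": [0, 0, 0]}, {"hand": -0.8, "travel": [0, 0, 0], "turn": [0, 0, 0]}]}}

```text
time: 8.15
eef_pos: [0.5723, 0.17, 0.0285]
orientation: [[-0.205, 0.979, 0.001], [0.979, 0.205, 0.0], [0.0, 0.001, -1.0]]
ft_force: [0.4, 0.2, 0.8]
gripper_width: 0.077
```

```bash
python3 - <<'E'
from h import *
s=monitor.sense();print(s['eef_pos'],s['gripper_width'],s['ft_force'])
save('wrist','w5.png')
E
```

```text
[0.5722929  0.16999566 0.02853964] 0.07700955284281447 [0.41875054 0.21318006 0.75060916]
```

View pics/w5.png

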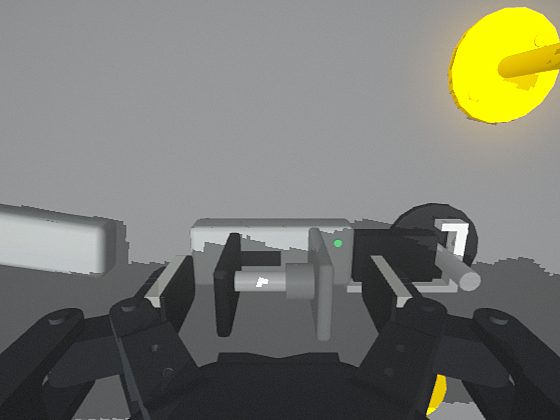

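The plunger has sprung back and the post is held between nose and hook at about (455,262). Both fingers are clear of the plates, so I retract straight up.

Call:
{"name": "move_arm", "arguments": {"series": [{"hand": -0.8, "travel": [0, 0, -0.015], "turn": [0, 0, 0]}, {"hand": -0.8, "travel": [0, 0, -0.04], "turn": [0, 0, 0]}, {"hand": -0.8, "travel": [0, 0, -0.07], "turn": [0, 0, 0]}, {"hand": -0.8, "travel": [0, 0, -0.1], "turn": [0, 0, 0]}, {"hand": -0.8, "travel": [0, 0, -0.13], "turn": [0, 0, 0]}]}}

```text
time: 8.62
eef_pos: [0.5716, 0.1699, 0.1595]
orientation: [[-0.205, 0.979, -0.0], [0.979, 0.205, 0.0], [0.0, -0.0, -1.0]]
ft_force: [0.3, -0.4, 0.2]
gripper_width: 0.0767
```

Call:
{"name": "move_arm", "arguments": {"series": [{"hand": -0.8, "travel": [0, 0, -0.02], "turn": [0, 0, 0]}, {"hand": -0.8, "travel": [0, 0, -0.02], "turn": [0, 0, 0]}, {"hand": -0.8, "travel": [0, 0, -0.02], "turn": [0, 0, 0]}]}}

```text
time: 8.87
eef_pos: [0.5733, 0.1702, 0.1805]
orientation: [[-0.205, 0.979, 0.005], [0.979, 0.205, 0.001], [-0.0, 0.005, -1.0]]
ft_force: [0.8, -0.1, -0.2]
gripper_width: 0.0766
```

```bash
python3 - <<'E'
from h import *
s=monitor.sense();print(s['eef_pos'],s['gripper_width'],s['ft_force'])
save('wrist','w6.png')
P={}
for t,z in(('probe',0.),('nose',.014),('post',0.),):
    for r in spot_point(t,'wrist'): print(t,r['score'],r['centre'],ray('wrist',r['centre'],z,s))
E
```

```text
[0.57328629 0.17018795 0.18046131] 0.07657615663725881 [ 0.80194408 -0.06758014 -0.17850439]
probe 0.87 [272.0, 189.2] [0.56793035 0.16658222 0.        ]
probe 0.83 [241.6, 310.1] [0.56216749 0.01954085 0.        ]
nose 0.96 [358.1, 188.1] [0.65059622 0.18816242 0.014     ]
nose 0.81 [168.7, 347.5] [ 0.48885243 -0.03612237  0.014     ]
post 0.9 [347.4, 275.8] [0.67033989 0.08672631 0.        ]
post 0.86 [390.0, 92.6] [0.65928104 0.28198962 0.        ]
post 0.8 [359.6, 188.3] [0.65636698 0.18601537 0.        ]
```

View pics/w6.png

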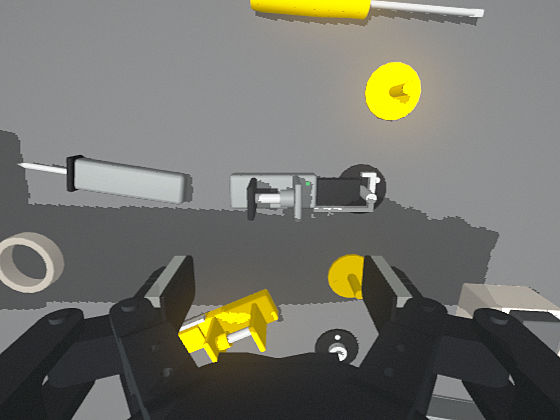

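The probe lies flat and the post sits in the hook at (370,188). The measured post distance ahead of the origin is about 90.5 mm, inside the 86 to 98 mm window, and the gripper is clear. Handing in.

```bash
python3 -c "
from h import *
print(workorder.close_job(), monitor.sense()['time'])"
```

```text
the job is handed in; nothing more can be done
the job is handed in; nothing more can be done
```

The hook probe is clipped onto the bare black post and the job is handed in, at roughly 9 s of the 35 s allowed. I squeezed its plates, carried it over with the hook out, set it down with the hook around the post, let go and raised the gripper clear.

- **Squeeze:** the fingers closed to about 24 mm, slightly under the 26 mm given for full press. The picture showed the hook fully out.
- **Final position:** the last picture shows the probe flat with the post between nose and hook. By the network points, the post is about 90 mm ahead of the probe's origin and close to its centre line.
- **Final forces:** the gripper is about 0.15 m above the probe, and the wrist force is under 1 N.
- **One disagreement:** in that last picture the network put the nose about 6 mm from the post axis. It should be 5 mm, so that is within its usual error.
- **Not measured:** I judged the plunger travel and the probe's tilt only from the pictures.

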